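Set the filter wheel for the sample in the collar

ROBOT

A 7-joint arm with a two-finger parallel gripper is mounted at the origin on a cart in front of the work surface, level with it; the furniture and walls round the work are solid. World frame = base frame: x ahead of the robot, y to its left, z up, the work surface at z = 0. Lengths are in mm, angles in rad, forces in N, time in s.
With the tool pointing down it reaches from about 400 to 925 mm from the base axis. Payload 4.1 kg.
Tool frame: the origin (TCP) lies on the mounting face of the last link; the fingertips stand 173 mm ahead of it and the grasp point (between the pads) lies 155 mm ahead of it; z points along the fingers, y is the direction in which the jaws open and shut (so a half turn about z gives the same grasp; the last joint's range is limited). The gripper opens to 85 mm and grips with 20 to 120 N. Pads are 22 mm wide; open, the fingers measure 114 mm over their backs; the gripper's body (76 mm by 85 mm) begins 54 mm behind the grasp point. The pads swing forward as they close: fully open they stand 13 mm farther back than shut.
Start: joints at [-1.426, 0.398, 0.045, 1.537, -0.019, 1.207, -0.051], TCP at [156.875, 630.799, 404.747] pointing down, gripper open.
Joint ranges: [-2.82, 2.82], [-0.49, 2.23], [-1.37, 1.46], [0, 2.46], [-1.36, 4.5], [0.23, 2], [-2.94, 2.94]. Speed limits (rad/s): [2.57, 2.57, 3.14, 3.14, 3.14, 3.14, 3.14].

INTERFACE

Orientations are given as a 3x3 rotation matrix whose columns are the frame's x, y, z axes.
In Python, from plant import monitor, eyes, r, nets gives the robot as it stands.
- The arm moves only by the tool move_arm, never from a script. Its argument "rows" is a list of rows, each a list of 4 numbers: the shift along the world's x, y, z in m, then the turn about the world's z in rad. In form: [[x, y, z, spin], ...]. A call has 1 to 20 rows; each row is the pose to reach, as a shift and turn from the pose commanded when the call began; what a row does not reach only later rows make up. A row lasts 1/10 s, in which the tool goes at most 50 mm and 8.59 degrees, less where a joint would pass 70% of its speed; a pose out of reach is approached as far as the arm can. A call with a gripper value outside its range is refused whole. "fingers" is the opening in per cent of the stroke, from 0 (shut) to 100 (fully open), set as the call begins (left out, the last holds). The fingers move at their own pace and stop on an object; "force" is the grip in N (left out, the last holds). Time passes only in rows, so rows that repeat a pose let the fingers close. It gives the time, the measured TCP pose, the force and the opening at its end, in the units of the state.
- monitor.get_state(): the state, without advancing time (a new reading comes with each control period).
- eyes.camera(name): name is "scene" or "side" or "wrist"; returns a dict with "pixels" (420x560x3 uint8, blue, green, red), "fx", "fy", "cx", "cy" (pixels), "k1" (the pictures are not rectified: a ray, as slopes to the right and down, at radius r is drawn at 1 + k1 r^2 times it, then the intrinsics apply), "rvec" (rotation vector, rad) and "tvec" (3), from world to camera coordinates, as OpenCV has them. Camera axes: x right, y down, z forward; pixel columns grow to the right and rows downward; lengths in mm; the calibration is good to about 2 mm. A picture is of the moment at which its call begins. There is no depth.
- r.finish_job(): hands the job in, once; it reports no verdict.
Trained networks look in the newest picture that a camera, given by its name, has taken for a name from the list of things; names that differ only in an ending like _2 or _b are one class to them, and where a whole thing is asked for, a point or a joint stands for the part that bears it (a point fixed in the world has none). Each returns a list of dicts, best first, with "p" (0 to 1); they miss things now and then, are a little off and sometimes report something else, mostly with a low value. They report only what shows in the picture. A call takes as long as a camera call. They do not tell look-alikes from the thing itself.
- nets.look_for(camera, thing): "location" ([x, y, z] in mm, in world coordinates, good to about 4 mm: the middle of the surface that is visible of it).
- nets.outline_of(camera, thing): "pixels" (420x560 bool, what is visible of it).
The state is a dict: "time": time; "qpos": joint angles; "joint_velocities": joint speeds; "joint_torque": joint torques, N m; "position": TCP position; "orientation": TCP orientation; "ft_force": force on the tool from outside, world axes, zero at the start; "ft_torque": the same for the moment, N m; "width": finger opening in mm.
Only numpy, scipy, OpenCV 4.12 (cv2) and the standard library are available. Lean on these libraries where they do the work, as an engineer would, in place of code of your own. Each camera call takes 0.05 s, during which the arm holds its last target.

TASK

Turn the filter wheel of the colour comparator by the bar at its centre until the filter of the same colour as the cap of the bottle that stands in the black sample collar is centred in the white-framed window, so that the window shows that colour alone. Let go of the bar and leave both bottles standing where they are.

Things in the scene. Friction and masses are not known exactly. Their poses are not given: they have to be found in the camera images.
- wheel_grip (a point): On the wheel's upright axis, 75 mm above the bench, in the aluminium grip bar: 60 mm long (x axis), 16 mm wide (y axis), 52 to 92 mm above the bench, turning with the wheel, z up. The black wheel, 176 mm across, lies flat on a fixed round white housing 200 mm across; all but the bar, its 32 mm hub (top 54 mm) and the bottle is lower than 51 mm.
- filter_wheel (a joint): Wheel angle (rad), growing anticlockwise from above. Six 46 mm colour discs lie 58 mm from the axis, 60 degrees apart. The fixed window, a flat white ring with a 24 mm hole, lies over them on the robot's side. Centred in it: green at 0, red at +1.047, blue at -1.047. Starts between -0.35 and 0.35; stops at -1.6 and 1.6. Turns stiffly (0.1 N m) and stays where left.
- bottle_1: White reagent bottle with a BLUE cap, 36 mm across, 78 mm high, loose, upright; origin at the centre of its underside, z up. It stands either in the black sample collar (a 16 mm high ring fixed to the right of the housing, its centre 130 mm from the wheel's axis) or out on the bench (over 180 mm from the axis).
- bottle_2: White reagent bottle with a RED cap, 36 mm across, 78 mm high, loose, upright; origin at the centre of its underside, z up. It stands in the sample collar (130 mm from the wheel's axis) when the blue-capped bottle does not, else out on the bench (over 180 mm from the axis).
Mind the look-alikes: they are no part of the job. What is shaped like the bottle_1 but green is not meant. Leave any orange look-alike of the bottle_2 alone.

How it is judged:
By the outcome, as a careful person would: the job done as asked, in the order asked, and still so for the second after the job is handed in, with the robot touching nothing.
It also fails if it takes over 29 s, if anything falls off the work surface, if the arm or the gripper's body presses on something with over 40 N, if the wrist force passes 120 N, or if a joint passes its speed limit or range.

## Working session

There is one attempt and no reset: what is moved stays moved. The work goes in short steps, Python scripts to look and compute and a tool call to move; the robot and the scene stay as the last step left them, time stands still between calls to the robot, and variables do not carry over. Pictures are saved under pics/ and viewed, and the job is handed in when it is done.

Besides the shell and the picture viewer there is one more tool, called after "Request:" as name(argument=value, ...) on one line, values as JSON. move_arm: Moves the arm, as the interface text tells. Its arguments: {"type":"object","properties":{"rows":{"type":"array"},"fingers":{"type":"number"},"force":{"type":"number"}},"required":["rows"]}

```bash
mkdir -p pics
cat > h.py <<'E'
import numpy as np, cv2
from plant import monitor, eyes, r, nets
def P(c):
    R=cv2.Rodrigues(np.array(c["rvec"],float))[0]; return R,np.array(c["tvec"],float).ravel()
def proj(c,X):
    R,t=P(c); p=R@np.array(X,float)+t; s=p[:2]/p[2]; s=s*(1+c["k1"]*(s@s)); return np.array([c["fx"]*s[0]+c["cx"],c["fy"]*s[1]+c["cy"]])
def ray(c,uv):
    R,t=P(c); d=np.array([(uv[0]-c["cx"])/c["fx"],(uv[1]-c["cy"])/c["fy"]]); s=d.copy()
    for _ in range(20): s=d/(1+c["k1"]*(s@s))
    return -R.T@t, R.T@np.array([s[0],s[1],1.])
def onz(c,uv,z):
    o,d=ray(c,uv); return o+d*(z-o[2])/d[2]
def tri(a,b):
    A=np.zeros((3,3));v=np.zeros(3)
    for o,d in (a,b):
        d=d/np.linalg.norm(d);M=np.eye(3)-np.outer(d,d);A+=M;v+=M@o
    return np.linalg.solve(A,v)
E
python3 - <<'E'
from h import *
import pickle
np.set_printoptions(precision=1,suppress=True)
s=monitor.get_state();print(s["time"],s["position"],s["width"],s["orientation"])
D={}
for n in("scene","side"):
    c=eyes.camera(n);D[n]=c;cv2.imwrite(f"pics/{n}0.png",c["pixels"])
    for t in("wheel_grip","bottle_1","bottle_2"):
        for d in nets.look_for(n,t)[:4]:print(n,t,d["p"],np.array(d["location"]),proj(c,d["location"]))
pickle.dump(D,open("d.pkl","wb"))
E
```

```text
0.0 [156.8 630.5 403.6] 85.3975515340437 [[-1.   0.2 -0. ]
 [ 0.2  1.  -0. ]
 [-0.  -0.  -1. ]]
scene wheel_grip 0.9 [ 533.3 -176.6   39.4] [265.2 240.7]
scene bottle_1 0.78 [422.9  -3.4  47.1] [296.1 173.4]
scene bottle_1 0.76 [ 526.6 -301.7   59.5] [215.  263.3]
scene bottle_1 0.63 [399.5 148.7  47.6] [336.2 141.7]
scene bottle_1 0.62 [ 532.7 -378.2   52.9] [185.9 286.1]
scene bottle_2 0.78 [422.9  -3.4  47.1] [296.1 173.4]
scene bottle_2 0.76 [ 526.6 -301.7   59.5] [215.  263.3]
scene bottle_2 0.63 [399.5 148.7  47.6] [336.2 141.7]
scene bottle_2 0.62 [ 532.7 -378.2   52.9] [185.9 286.1]
side wheel_grip 0.74 [ 518.4 -151.3   41.8] [276.  215.3]
side bottle_1 0.8 [391.3 172.9  39.8] [356.3 294.3]
side bottle_1 0.65 [411.   18.7  41.7] [333.8 250.4]
side bottle_1 0.51 [ 515.5 -289.8   64.5] [277.4 185. ]
side bottle_1 0.48 [ 523.5 -365.1   64.2] [274.2 175.7]
side bottle_2 0.8 [391.3 172.9  39.8] [356.3 294.3]
side bottle_2 0.65 [411.   18.7  41.7] [333.8 250.4]
side bottle_2 0.51 [ 515.5 -289.8   64.5] [277.4 185. ]
side bottle_2 0.48 [ 523.5 -365.1   64.2] [274.2 175.7]
```

View pics/scene0.png

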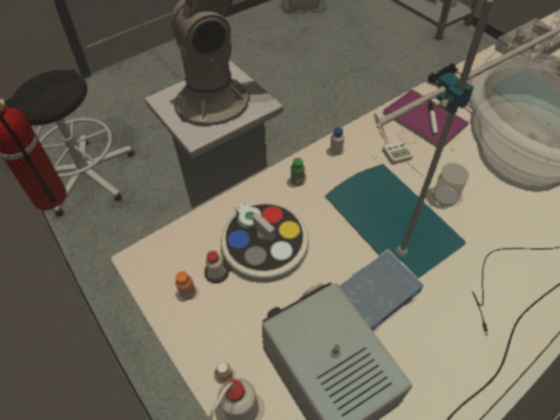

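View pics/side0.png

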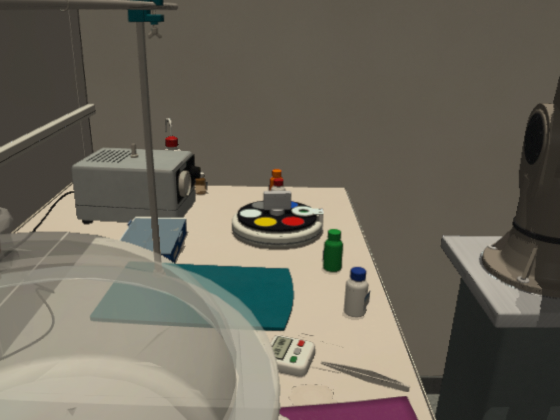

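Run:
```python
from h import *
import pickle
np.set_printoptions(precision=1,suppress=True)
D=pickle.load(open("d.pkl","rb"))
a,b=D["scene"],D["side"]
for n,c in D.items(): print(n,-P(c)[0].T@P(c)[1],c["fx"],c["k1"],proj(c,[0,0,0]),proj(c,[0,0,300]))
def gap(u,v):
    r1,r2=ray(a,u),ray(b,v);X=tri(r1,r2);print(X,proj(a,X)-u,proj(b,X)-v)
gap((338,132),(358,273)) # blue cap top
gap((298,162),(334,235))
gap((212,256),(278,183))
cv2.imwrite("pics/s1.png",cv2.resize(a["pixels"][170:300,170:330],(800,650),interpolation=3)[:600])
cv2.imwrite("pics/s2.png",cv2.resize(b["pixels"][165:255,220:340],(800,600),interpolation=3))
```

```text
scene [1010.9 -472.3  904.9] 459.66356806286734 -0.1552621129164953 [211.6 100.4] [197.7  11.3]
side [523.9 865.9 449.6] 506.9845155069582 -0.07822304174951272 [539.6 268. ] [574.  115.5]
[390.  160.   70.3] [-0.2 -0.3] [-0.6  0.3]
[411.5  11.1  69.5] [-0. -0.] [-0.  0.]
[ 513.2 -298.8   67.3] [0.3 0.4] [ 0.4 -0.2]
```

View pics/s1.png

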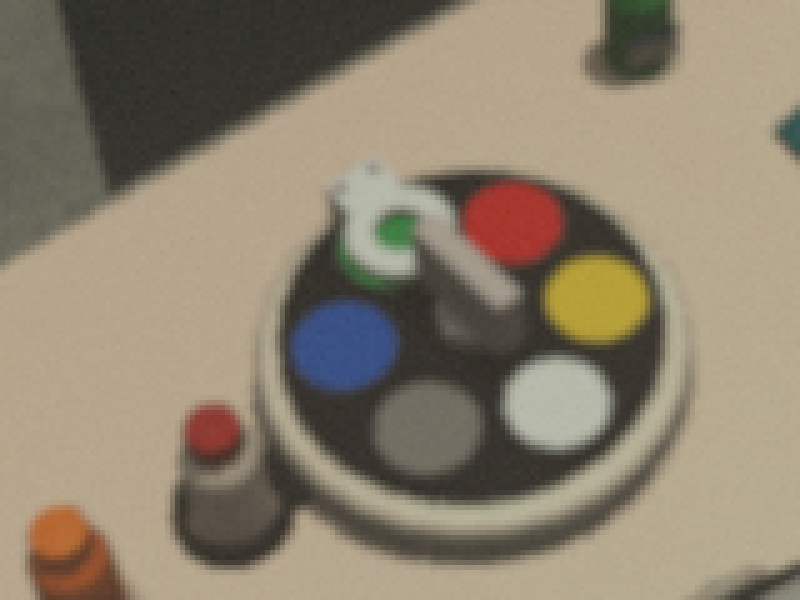

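View pics/s2.png

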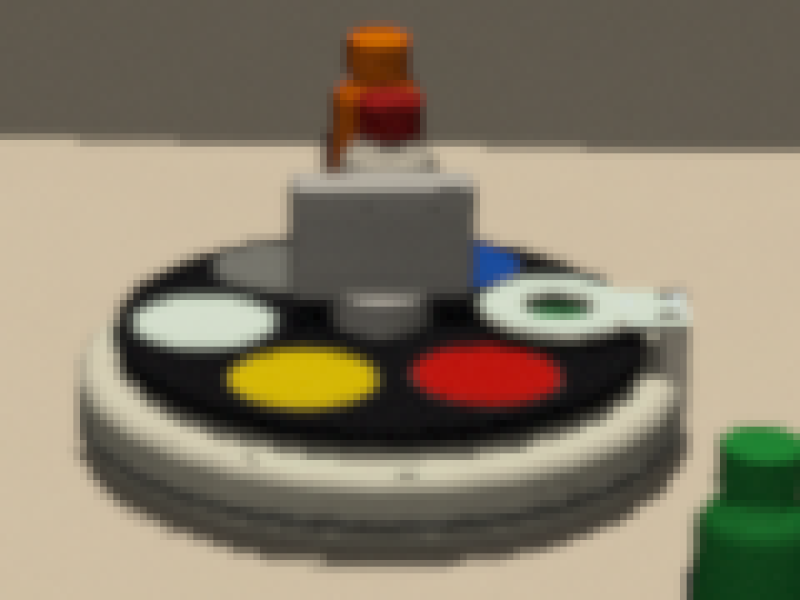

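```bash
cat > fit.py <<'E'
from h import *
from scipy.optimize import least_squares
def seg(c,roi):
    x0,y0,x1,y1=roi;im=c["pixels"][y0:y1,x0:x1];h=cv2.cvtColor(im,cv2.COLOR_BGR2HSV).astype(int);H,S,V=h[...,0],h[...,1],h[...,2]
    out={}
    for n,m in dict(red=((H<8)|(H>172))&(S>140)&(V>80),yellow=(H>20)&(H<32)&(S>140)&(V>80),blue=(H>100)&(H<130)&(S>110)&(V>60),green=(H>45)&(H<90)&(S>80)&(V>40)).items():
        k,l,st,ce=cv2.connectedComponentsWithStats(m.astype(np.uint8))
        for i in range(1,k):
            if st[i,4]>15: out.setdefault(n,[]).append((st[i,4],ce[i]+[x0,y0]))
    return out
E
python3 - <<'E'
from fit import *
import pickle
np.set_printoptions(precision=1,suppress=True)
D=pickle.load(open("d.pkl","rb"))
a,b=D["scene"],D["side"]
print(seg(a,(170,195,330,300)));print(seg(b,(220,195,322,245)))
E
```

```text
{'red': [(np.int32(255), array([272.4, 213.9])), (np.int32(65), array([212. , 255.8]))], 'yellow': [(np.int32(289), array([288.9, 229.2]))], 'blue': [(np.int32(265), array([238.4, 238.7]))], 'green': [(np.int32(32), array([248.9, 215.7])), (np.int32(16), array([241.6, 224.3]))]}
{'red': [(np.int32(172), array([292.4, 220.8]))], 'yellow': [(np.int32(182), array([265. , 221.3]))], 'blue': [(np.int32(33), array([293.5, 204.3]))]}
```

Run:
```python
from fit import *
import pickle
np.set_printoptions(precision=2,suppress=True)
D=pickle.load(open("d.pkl","rb"))
a,b=D["scene"],D["side"]
obs=[(a,1,(272.4,213.9)),(a,2,(288.9,229.2)),(a,5,(238.4,238.7)),(a,3,(281,250)),(a,4,(255,255)),(b,1,(292.4,220.8)),(b,2,(265,221.3)),(b,3,(250.5,212.9))]
def f(p,z=None):
    x,y,z,g=p;R=[]
    for c,k,u in obs:
        t=g-k*np.pi/3;R+=list(proj(c,[x,y,z+0,])*0+proj(c,[x+58*np.cos(t),y+58*np.sin(t),z])-u)
    return np.array(R)
s=least_squares(f,[520,-165,48,np.pi]);print(s.x,s.fun.reshape(-1,2));x,y,z,g=s.x
# window hole
X=tri(ray(a,(250.0,216)),ray(b,(220+560/6.667,165+305/6.667)));print("hole",X,np.hypot(X[0]-x,X[1]-y),np.arctan2(X[1]-y,X[0]-x)%(2*np.pi))
for zz in(50,53):
  for c,u in((a,(250,216)),(b,(304,210.7))):
    X=onz(c,u,zz);print(X,np.hypot(X[0]-x,X[1]-y),np.arctan2(X[1]-y,X[0]-x)%(2*np.pi))
# bar top ends
A=[tri(ray(a,u),ray(b,v)) for u,v in [((170+430/5,170+222/5),(220+470/6.667,165+183/6.667)),((170+512/5,170+293/5),(220+293/6.667,165+183/6.667))]]
print(A,np.arctan2(*(A[1]-A[0])[1::-1]),np.linalg.norm(A[1]-A[0]))
# collar bottle
B=tri(ray(a,(212,255.8)),ray(b,(278.3,183)));print(B,np.hypot(B[0]-x,B[1]-y), np.arctan2(B[1]-y,B[0]-x))
```

```text
[ 517.4  -169.03   41.44    3.23] [[-0.42  0.06]
 [-0.05 -0.07]
 [-0.03 -0.28]
 [-0.04 -0.08]
 [ 0.   -0.17]
 [-0.06  0.13]
 [-0.11  0.17]
 [-0.49  0.01]]
hole [ 458.67 -167.41   46.15] 58.75614111184442 3.113919573719472
[ 463.16 -168.84   50.  ] 54.239130286553504 3.1380263828311077
[ 457.67 -160.26   50.  ] 60.37915646514231 2.995685520926829
[ 465.09 -169.91   53.  ] 52.323970980910275 3.1582451972101695
[ 458.16 -152.55   53.  ] 61.490797137647164 2.8702093976389946
[array([ 489.41, -169.03,   87.39]), array([ 545.12, -163.35,   89.36])] 0.1016945857919895 56.04277557281475
[ 512.63 -298.51   67.31] 129.56812689148074 -1.6076582370859032
```

Run:
```python
from h import *
import pickle
np.set_printoptions(precision=1,suppress=True)
D=pickle.load(open("d.pkl","rb"))
a,b=D["scene"],D["side"]
print(onz(a,(403,250),0),onz(b,(158,268),0))
print(tri(ray(a,(380,119)),ray(b,(177,7))),tri(ray(a,(453,85)),ray(b,(147,10))))
s=monitor.get_state();print(np.arctan2(s["orientation"][1][1],s["orientation"][0][1]),s["time"])
```

```text
[727.3  75.8   0. ] [740.   21.2   0. ]
[696.7 -68.9 460.2] [708.5  89.4 455.2]
1.3270312691230042 0.4
```

Run:
```python
import numpy as np
az=np.linspace(1.327,-0.316,20);rr=np.interp(np.arange(20),[0,10,19],[650,560,544])
for i in range(1,20):print([round(float(rr[i]*np.cos(az[i])-156.8)/1000,3),round(float(rr[i]*np.sin(az[i])-630.5)/1000,3),0,round(-2.80*i/19,2)])
```

```text
[0.051, -0.024, 0, -0.15]
[0.099, -0.053, 0, -0.29]
[0.144, -0.085, 0, -0.44]
[0.185, -0.12, 0, -0.59]
[0.222, -0.159, 0, -0.74]
[0.255, -0.2, 0, -0.88]
[0.284, -0.243, 0, -1.03]
[0.308, -0.288, 0, -1.18]
[0.329, -0.334, 0, -1.33]
[0.344, -0.381, 0, -1.47]
[0.362, -0.426, 0, -1.62]
[0.377, -0.472, 0, -1.77]
[0.386, -0.519, 0, -1.92]
[0.392, -0.566, 0, -2.06]
[0.394, -0.614, 0, -2.21]
[0.392, -0.662, 0, -2.36]
[0.385, -0.709, 0, -2.51]
[0.375, -0.755, 0, -2.65]
[0.36, -0.8, 0, -2.8]
```

Request:
move_arm(rows=[[0.051,-0.024,0,-0.15],[0.099,-0.053,0,-0.29],[0.144,-0.085,0,-0.44],[0.185,-0.12,0,-0.59],[0.222,-0.159,0,-0.74],[0.255,-0.2,0,-0.88],[0.284,-0.243,0,-1.03],[0.308,-0.288,0,-1.18],[0.329,-0.334,0,-1.33],[0.344,-0.381,0,-1.47],[0.362,-0.426,0,-1.62],[0.377,-0.472,0,-1.77],[0.386,-0.519,0,-1.92],[0.392,-0.566,0,-2.06],[0.394,-0.614,0,-2.21],[0.392,-0.662,0,-2.36],[0.385,-0.709,0,-2.51],[0.375,-0.755,0,-2.65],[0.36,-0.8,0,-2.8],[0.36,-0.8,0,-2.8]], fingers=100)

```text
time: 2.4
position: [513.7, -176.1, 405.5]
orientation: [[0.996, 0.085, -0.0], [0.085, -0.996, -0.004], [-0.0, 0.004, -1.0]]
ft_force: [-0.4, 0.0, -0.4]
width: 85.6
```

Run:
```python
from fit import *
import pickle
np.set_printoptions(precision=2,suppress=True)
c=eyes.camera("wrist");s=monitor.get_state();print(s["time"],s["position"],s["qpos"],np.arctan2(s["orientation"][1][1],s["orientation"][0][1]))
pickle.dump(c,open("w1.pkl","wb"))
cv2.imwrite("pics/w1.png",c["pixels"]);print(seg(c,(0,0,560,420)))
print(proj(c,[517.4,-169,90]),proj(c,[517.4,-169,46]),proj(c,[458.7,-167.4,46]))
```

```text
2.45 [ 514.47 -174.62  405.39] [-0.51  0.31  0.94  1.81 -0.27  1.16 -0.97] -1.4816735769441745
{'red': [(np.int32(1531), array([213.7, 203.8])), (np.int32(416), array([404.  , 197.22]))], 'yellow': [(np.int32(1771), array([210.19, 146.93]))], 'blue': [(np.int32(1421), array([311.92, 202.95]))], 'green': [(np.int32(104), array([281.55, 226.82])), (np.int32(336), array([256.54, 231.46])), (np.int32(996), array([ 81.98, 264.9 ]))]}
[259.18 186.24] [260.34 175.33] [254.45 230.33]
```

View pics/w1.png

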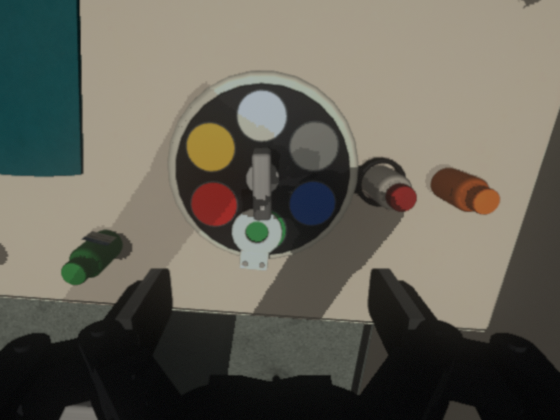

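```bash
cat > wf.py <<'E'
from fit import *
# fit in one wrist picture: obs list (k,uv); fixed z
def wfit(c,obs,z=41.5):
    def f(p):
        R=[]
        for k,u in obs:
            t=p[2]-k*np.pi/3;R+=list(proj(c,[p[0]+58*np.cos(t),p[1]+58*np.sin(t),z])-u)
        return np.array(R)
    return min((least_squares(f,[517,-169,g]) for g in (3.1,4.1,2.3)),key=lambda s:s.cost)
E
python3 - <<'E'
from wf import *
import pickle
np.set_printoptions(precision=3,suppress=True)
c=pickle.load(open("w1.pkl","rb"))
obs=[(1,(213.7,203.8)),(2,(210.2,146.9)),(5,(311.9,203)),(3,(262,115.5)),(4,(314,146.5))]
for z in(38,41.5,45,50):
    s=wfit(c,obs,z);print(z,s.x,s.cost,s.fun.reshape(-1,2).round(1).tolist() if z==41.5 else"")
    for zh in (46,50):
        X=onz(c,(256.5,231.5),zh);d=X[:2]-s.x[:2];print("  hole",X,np.hypot(*d),np.arctan2(d[1],d[0])%(2*np.pi))
for u in((261.5,151),(262,213)):print(onz(c,u,92))
E
```

```text
38 [ 515.672 -171.158    3.232] 2.3040690640615207 
  hole [ 457.576 -169.619   46.   ] 58.11664641659031 3.1151141157903357
  hole [ 459.183 -169.635   50.   ] 56.5098102993887 3.114637821274104
41.5 [ 516.261 -171.172    3.232] 0.4508542523871434 [[0.3, -0.2], [0.6, -0.1], [-0.3, 0.0], [-0.2, 0.4], [-0.4, -0.2]]
  hole [ 457.576 -169.619   46.   ] 58.705412810113174 3.1151369019538833
  hole [ 459.183 -169.635   50.   ] 57.098575996690585 3.1146661599348198
45 [ 516.848 -171.187    3.232] 0.3072477561242481 
  hole [ 457.576 -169.619   46.   ] 59.29312636209526 3.1151570366052446
  hole [ 459.183 -169.635   50.   ] 57.68628892828479 3.114691651395108
50 [ 517.686 -171.207    3.232] 3.287751650081649 
  hole [ 457.576 -169.619   46.   ] 60.130825353130064 3.115181217321733
  hole [ 459.183 -169.635   50.   ] 58.523987163397564 3.114723157433416
[ 548.186 -168.639   92.   ]
[ 493.921 -173.336   92.   ]
```

Request:
move_arm(rows=[[0,-0.001,-0.03,0],[0,-0.001,-0.06,0],[0,-0.001,-0.09,0],[0,-0.001,-0.09,0],[0,-0.001,-0.09,0],[0,-0.001,-0.09,0]])

```text
time: 3.05
position: [517.9, -170.1, 316.4]
orientation: [[0.995, 0.099, 0.003], [0.099, -0.995, -0.0], [0.003, 0.001, -1.0]]
ft_force: [0.4, 0.4, -0.1]
width: 85.5
```

Run:
```python
from fit import *
c=eyes.camera("wrist");s=monitor.get_state();print(s["time"],s["position"],np.arctan2(s["orientation"][1][1],s["orientation"][0][1]))
cv2.imwrite("pics/w2.png",c["pixels"]);print(seg(c,(0,0,560,420)));np.save("w2",c,allow_pickle=True)
for p in([516.8,-170.3,92],[516.8+30,-170.3+2.7,92],[516.8-30,-170.3-2.7,92]):print(proj(c,p))
```

```text
3.1 [ 517.79296024 -170.21904607  316.49067761] -1.4720381674315908
{'red': [(np.int32(2183), array([201.17682089, 245.06779661])), (np.int32(871), array([460.9598163 , 245.18599311]))], 'yellow': [(np.int32(3113), array([199.87054288, 169.69771924]))], 'blue': [(np.int32(2467), array([333.27604378, 243.89947304]))], 'green': [(np.int32(146), array([292.03424658, 270.78767123])), (np.int32(465), array([259.44946237, 281.27526882])), (np.int32(2291), array([ 39.4185945 , 311.68136185]))]}
[267.69407511 232.12908277]
[268.09508884 184.41698677]
[267.32693166 275.86564208]
```

View pics/w2.png

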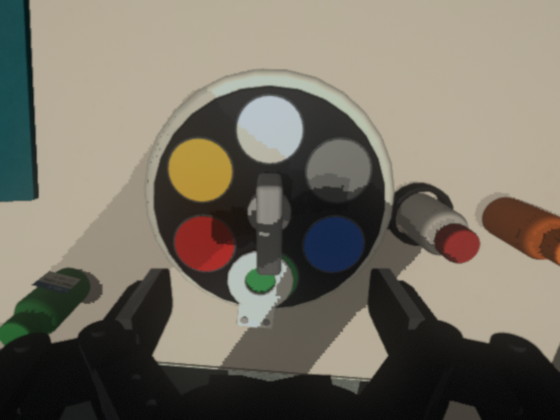

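Run:
```python
from wf import *
np.set_printoptions(precision=3,suppress=True)
c=np.load("w2.npy",allow_pickle=True).item();print(-P(c)[0].T@P(c)[1])
obs=[(1,(203.5,244)),(2,(199.9,169.7)),(5,(333.3,243.9)),(3,(270,129.5)),(4,(338.5,169.5))]
for z in(38,41.5,45,50):
    s=wfit(c,obs,z);print(z,s.x,s.cost)
    for zh in (46,50):
        X=onz(c,(259.5,281.3),zh);d=X[:2]-s.x[:2];print("  hole",X,np.hypot(*d),np.arctan2(d[1],d[0])%(2*np.pi))
cv2.imwrite("pics/w2z.png",cv2.resize(c["pixels"][150:310,200:340],(700,600)*1,interpolation=3) if 0 else cv2.resize(c["pixels"][160:300,200:340],(600,600),interpolation=3))
```

```text
[ 593.965 -163.701  286.342]
38 [ 515.616 -171.164    3.236] 9.177781324867384
  hole [ 455.984 -169.461   46.   ] 59.65671187523441 3.113035411260738
  hole [ 458.28  -169.365   50.   ] 57.364191076415324 3.1102219591660036
41.5 [ 516.447 -171.086    3.236] 2.480614876041296
  hole [ 455.984 -169.461   46.   ] 60.48550460590117 3.1147169499631637
  hole [ 458.28  -169.365   50.   ] 58.1927018654384 3.112009809592807
45 [ 517.276 -171.008    3.236] 1.1749253729219333
  hole [ 455.984 -169.461   46.   ] 61.311889192102164 3.116347583216414
  hole [ 458.28  -169.365   50.   ] 59.018819770054414 3.1137416937926976
50 [ 518.455 -170.898    3.236] 9.619020719624817
  hole [ 455.984 -169.461   46.   ] 62.48802823454069 3.1185926799227697
  hole [ 458.28  -169.365   50.   ] 60.194602455049086 3.1161232309453144
```

View pics/w2z.png

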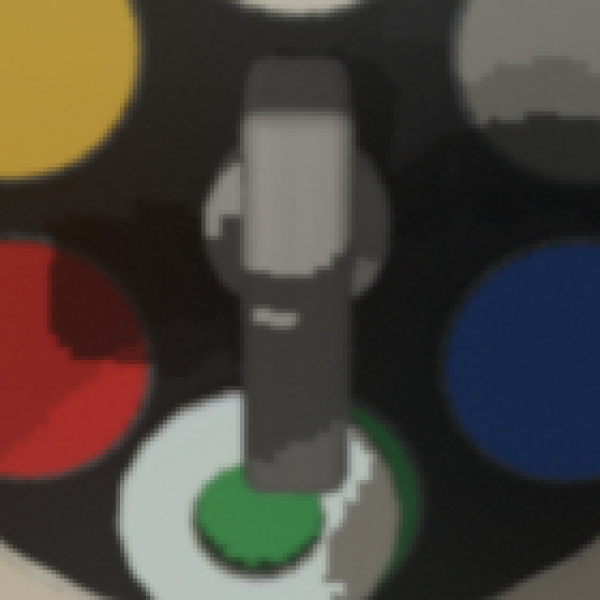

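Request:
move_arm(rows=[[0,0,-0.03,-0.006],[-0.0005,-0.0005,-0.06,-0.006],[-0.0005,-0.0005,-0.083,-0.006],[-0.0005,-0.0005,-0.083,-0.006],[-0.0005,-0.0005,-0.083,-0.006],[-0.0005,-0.0005,-0.083,-0.006]])

```text
time: 3.7
position: [517.3, -171.1, 233.6]
orientation: [[0.996, 0.092, 0.003], [0.092, -0.996, -0.001], [0.003, 0.001, -1.0]]
ft_force: [-1.1, -0.3, 0.8]
width: 85.5
```

Request:
move_arm(rows=[[0,0,0,0],[0,0,0,0],[0,0,0,0],[0,0,0,0],[0,0,0,0],[0,0,0,0],[0,0,0,0],[0,0,0,0],[0,0,0,0],[0,0,0,0]], fingers=0, force=40)

```text
time: 4.7
position: [516.4, -170.1, 232.0]
orientation: [[0.996, 0.092, -0.001], [0.092, -0.996, 0.002], [-0.0, -0.002, -1.0]]
ft_force: [-0.9, 4.2, 5.3]
width: 15.8
```

Request:
move_arm(rows=[[0,0,0,0.04],[0,0,0,0.12],[0,0,0,0.2],[0,0,0,0.28],[0,0,0,0.36],[0,0,0,0.44],[0,0,0,0.52],[0,0,0,0.6],[0,0,0,0.68],[0,0,0,0.76],[0,0,0,0.84],[0,0,0,0.9],[0,0,0,0.93],[0,0,0,0.93],[0,0,0,0.93],[0,0,0,0.93],[0,0,0,0.93]])

```text
time: 6.4
position: [516.7, -170.6, 231.9]
orientation: [[0.522, 0.853, 0.001], [0.853, -0.522, -0.0], [0.0, 0.001, -1.0]]
ft_force: [1.3, 2.5, 4.6]
width: 15.7
```

Run:
```python
from fit import *
s=monitor.get_state();o=s["orientation"];print(s["time"],s["position"],np.arctan2(o[1][0],o[0][0]),s["ft_force"],s["ft_torque"],s["qpos"])
for n in("scene","side"):
    c=eyes.camera(n);cv2.imwrite(f"pics/{n}3.png",cv2.resize(c["pixels"][160:300,160:340] if n=="scene" else c["pixels"][150:260,210:350],(750,583),interpolation=3))
```

```text
6.4 [ 516.68595194 -170.55918597  231.94514531] 1.0218066588553045 [1.27245665 2.51393088 4.56539706] [ 0.41037667 -0.02955439  0.04878603] [-0.18437448  0.46505664  0.53382112  1.96677617 -0.32611401  0.79336445
 -0.01460234]
```

View pics/scene3.png

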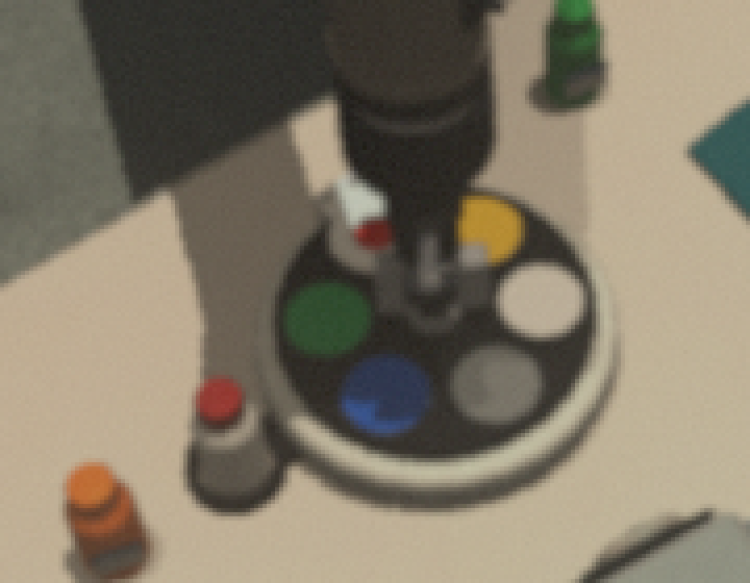

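Red now shows in the window. Release, rise and check from above.

Request:
move_arm(rows=[[0,0,0,0],[0,0,0,0],[0,0,0,0],[0,0,0,0],[0,0,0,0],[0,0,0,0]], fingers=100)

```text
time: 7.1
position: [516.3, -170.8, 231.7]
orientation: [[0.522, 0.853, -0.0], [0.853, -0.522, -0.0], [-0.0, 0.0, -1.0]]
ft_force: [0.2, 0.1, -0.3]
width: 85.4
```

Request:
move_arm(rows=[[0,0,0.02,0],[0,0,0.05,0],[0,0,0.09,0],[0,0,0.13,0],[0,0,0.16,0],[0,0,0.17,0],[0,0,0.17,0],[0,0,0.17,0],[0,0,0.17,0],[0,0,0.17,0]])

```text
time: 8.1
position: [516.0, -170.5, 400.2]
orientation: [[0.522, 0.853, -0.003], [0.853, -0.522, 0.0], [-0.001, -0.003, -1.0]]
ft_force: [-0.5, -0.4, -0.0]
width: 85.3
```

Run:
```python
from fit import *
c=eyes.camera("wrist");s=monitor.get_state();print(s["time"],s["position"],s["width"])
cv2.imwrite("pics/w4.png",c["pixels"]);np.save("w4",c,allow_pickle=True);print(seg(c,(0,0,560,420)))
```

```text
8.15 [ 516.12432727 -170.52600884  400.45370971] 85.26259538394059
{'red': [(np.int32(325), array([220.64923077, 208.40923077])), (np.int32(285), array([340.35789474, 297.25964912]))], 'yellow': [(np.int32(1821), array([219.01976936, 149.487095  ]))], 'blue': [(np.int32(1518), array([321.30632411, 206.43083004]))], 'green': [(np.int32(1290), array([55.39922481, 71.74728682])), (np.int32(46), array([532.        , 134.73913043])), (np.int32(1237), array([271.58609539, 236.32174616]))]}
```

View pics/w4.png

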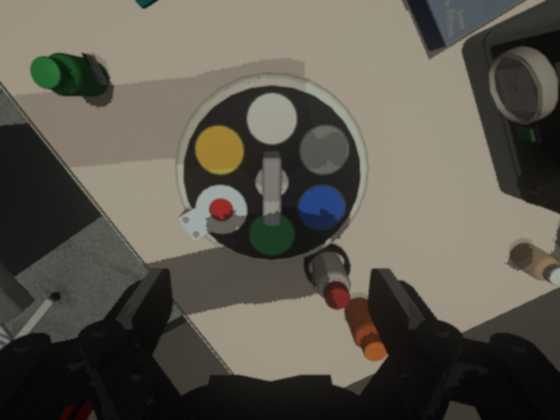

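Run:
```python
from wf import *
np.set_printoptions(precision=3,suppress=True)
c=np.load("w4.npy",allow_pickle=True).item()
obs=[(0,(271.6,235)),(2,(219,149.5)),(5,(321.5,207)),(3,(272,118.5)),(4,(324,149.5))]
for z in(41.5,45):
    s=wfit(c,obs,z);print(z,s.x,s.cost,s.fun.round(1))
    for zh in (46,50):
        X=onz(c,(220.6,208.4),zh);d=X[:2]-s.x[:2];w=np.arctan2(d[1],d[0])%(2*np.pi);print("  hole",np.hypot(*d),w,"theta",s.x[2]-w)
cv2.imwrite("pics/w4z.png",cv2.resize(c["pixels"][90:270,170:380],(700,600),interpolation=3))
```

```text
41.5 [ 516.537 -171.294    4.165] 1.4167355295539212 [ 0.1 -1.4  0.6  0.4 -0.3  0.1 -0.3  0.3 -0.2  0.3]
  hole 58.86362488160472 3.106947764913796 theta 1.058336708310149
  hole 57.691544988296116 3.092624266326053 theta 1.072660206897892
45 [ 516.793 -170.668    4.165] 0.5394502879881765 [ 0.  -0.7 -0.   0.2  0.1  0.5 -0.4 -0.2  0.3  0.1]
  hole 59.101276659972285 3.1176944444537713 theta 1.0476236534897576
  hole 57.92018153043981 3.103646901647138 theta 1.0616711962963907
```

View pics/w4z.png

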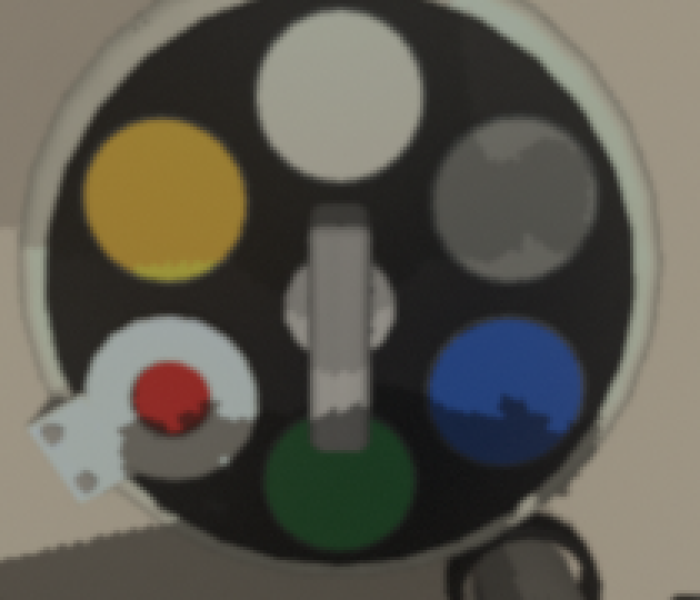

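```bash
python3 -c "
from plant import r;print(r.finish_job())"
```

```text
the job is handed in; nothing more can be done
None
```

The wheel is set to red, matching the cap of the bottle in the black collar. The job was handed in at about 8.2 s.

- **What I did:** The red-capped bottle (bottle_2) stood in the collar. I gripped the bar, turned the wheel anticlockwise by 0.93 rad, opened the fingers fully and lifted the gripper 170 mm clear.
- **Final check:** The last wrist picture shows only red in the window. The measured wheel angle is 1.05 to 1.07 rad against the 1.047 wanted, depending on the height assumed for the window. That is about 1 mm or less off centre at the disc in all but the worst case.
- **Bottles:** The red-capped bottle still stands in its collar. The blue-capped one was not in the later pictures I viewed. The arm never worked near it, passing only well above it on the way in.
- **Disagreement:** The networks' positions for the same things differed by about 25 mm between the scene and side cameras. I used my own two-view and wrist-camera fits instead, which agreed to about 2 mm.

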